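# Clear the pile of desk supplies onto their boards

### The arm

A 6-joint arm with a two-finger parallel gripper is mounted at the origin on the work surface; the furniture and walls round the work are solid. World frame = base frame: x ahead of the robot, y to its left, z up, the work surface at z = 0. Lengths are in mm, angles in rad, forces in N, time in s.
With the tool pointing down it reaches from about 300 to 775 mm from the base axis. Payload 14.6 kg.
Tool frame: the origin (TCP) lies between the finger pads; the fingertips stand 11 mm ahead of it and the grasp point (between the pads) lies 8 mm behind it; z points along the fingers, y is the line along which they close (so a half turn about z gives the same grasp; the last joint's range is limited). The gripper opens to 94 mm and grips with 3 to 60 N. Pads are 16 mm wide; open, the fingers measure 119 mm over their backs; the gripper's body (75 mm by 177 mm) begins 78 mm behind the grasp point.
Start: joints at [1.253, 0.3, 1.521, -0, 1.321, -0.067], TCP at [136.496, 532.783, 216.446] pointing down, gripper open.
Joint ranges: [-3.03, 3.03], [-0.79, 2.21], [0.23, 2.52], [-1.04, 4.18], [0, 3.07], [-2.55, 2.55]. Speed limits (rad/s): [2.22, 2.22, 2.57, 3.14, 3.14, 3.14].

### API

Orientations are given as [roll, pitch, yaw] about the fixed x, y, z axes, in that order (R = Rz(yaw) Ry(pitch) Rx(roll)).
In Python, from cell import manip gives the robot as it stands. The module is installed in compiled form; this text tells all that it offers.
- The arm moves only by the tool arm_command, never from a script. Its argument "rows" is one flat list of numbers, 5 for each row, row after row: the shift along the world's x, y, z in mm, then the turn about the world's z in degrees, then the finger opening in mm, from 0 to 94. In form: [dx, dy, dz, twist, jaw, dx, dy, dz, twist, jaw, ...]. A call has 1 to 5 rows; each row shifts and turns the commanded pose from where the row before left it; what a row does not reach is not made up. A row lasts 1/8 s, in which the tool goes at most 62.5 mm and 10.7 degrees, less where a joint would pass 70% of its speed; a pose out of reach is approached as far as the arm can. A call is refused whole if a number of a shift passes 62.5 or a number of a turn 10.7, either way. A call with a gripper value outside its range is refused whole. The fingers move at their own pace and stop on an object; "newtons" is the grip in N (left out, the last holds). Time passes only in rows, so rows that do not move let the fingers close. It gives the time, the measured TCP pose, the force and the opening at its end, in the units of the state.
- manip.read_state(): the state, without advancing time (a new reading comes with each control period).
- manip.camera(name): name is "side" or "top"; returns a dict with "image" (400x640x3 uint8, blue, green, red), "z_map" (400x640 float32, mm along the optical axis (not along the pixel's ray), 0 where there is no reading), "fx", "fy", "cx", "cy" (pixels), "pose" (4x4, takes a point from camera to world coordinates). Camera axes: x right, y down, z forward; pixel columns grow to the right and rows downward; lengths in mm; the calibration is good to about 2 mm. A picture is of the moment at which its call begins.
- manip.sign_off(): hands the job in, once; it reports no verdict.
The state is a dict: "clock": time; "joints": joint angles; "qd": joint speeds; "effort": joint torques, N m; "eef_pos": TCP position; "eef_rot": TCP orientation; "wrist_force": force on the tool from outside, world axes, zero at the start; "moment": the same for the moment, N m; "finger_gap": finger opening in mm.
Only numpy, scipy, OpenCV 4.12 (cv2) and the standard library are available. Lean on these libraries where they do the work, as an engineer would, in place of code of your own. Each camera call takes 0.05 s, during which the arm holds its last target. There are 200 camera calls.

### The job

The small supplies lie piled on one another on the table: unstack them and put each one by the thing it is used with: the eraser with the pencils, the box of staples with the stapler, the flat stamp-pad tin with the wooden hand stamp, and the matchbox with the candle. Each goes on the cork inlay of that board, top side up, centred on it and lined up with its outline (either way round). Leave the ink bottle and the roll of brown paper tape standing where they are.

Things in the scene. Friction and masses are not known exactly. Their poses are not given: they have to be found in the camera images.
- eraser_mid (a point): Small white eraser in a card sleeve, 22 x 55 x 12 mm high, loose; this point is its centre, half-way up. x is its 22 mm side, y its long 55 mm side, z up. Lies on top of the pile, on the staples box, roughly parallel to it. 20 g. Take it across its 22 mm sides.
- staples_mid (a point): Small card box of staples, 36 x 52 x 18 mm high, loose; this point is its centre, half-way up. x is its 36 mm side, y its long 52 mm side, z up. Lies under the eraser and on the stamp-pad tin. About 60 g. Take it across its 36 mm sides.
- pad_tin_mid (a point): Flat closed stamp-pad tin (its lid does not open), 59 x 87 x 12 mm high, loose; this point is its centre, half-way up. x is its 59 mm side, y its long 87 mm side, z up. Lies under the staples box and on the matchbox. About 80 g. Take it across its 59 mm sides.
- matchbox_mid (a point): Large matchbox (its tray does not slide), 66 x 112 x 23 mm high, loose; this point is its centre, half-way up. x is its 66 mm side, y its long 112 mm side, z up. Lies on the table, at the bottom of the pile. About 90 g. Take it across its 66 mm sides (68 mm over all).
- pencil_board_place (a point): Centre, on the top face, of the flat cork inlay (61 mm along x, 28 along y; nothing to slot into) on a fixed pale wooden board 6 mm thick. x runs along the board, away from two pencils (lying, 7 mm high, x -190 to -40 mm) fixed on it; y across; z up (top face 6 mm above the table). The board spans -190 to 70 mm in x, 56 mm to either side.
- stapler_board_place (a point): Centre, on the top face, of the flat cork inlay (58 mm along x, 42 along y; nothing to slot into) on a fixed pale wooden board 6 mm thick. x runs along the board, away from a stapler (lying along x, 46 mm high, x -188 to -42 mm) fixed on it; y across; z up (top face 6 mm above the table). The board spans -190 to 70 mm in x, 56 mm to either side.
- stamp_board_place (a point): Centre, on the top face, of the flat cork inlay (93 mm along x, 65 along y; nothing to slot into) on a fixed pale wooden board 6 mm thick. x runs along the board, away from a wooden hand stamp (46 x 30 mm, 64 mm high, at x -120 mm) fixed on it; y across; z up (top face 6 mm above the table). The board spans -190 to 70 mm in x, 56 mm to either side.
- candle_board_place (a point): Centre, on the top face, of the flat cork inlay (118 mm along x, 72 along y; nothing to slot into) on a fixed pale wooden board 6 mm thick. x runs along the board, away from a candle in a grey cup (88 mm across, 88 mm high, at x -125 mm) fixed on it; y across; z up (top face 6 mm above the table). The board spans -190 to 70 mm in x, 56 mm to either side.
- ink_mid (a point): Square ink bottle with a black cap, 46 x 46 x 57 mm high, loose, a bystander at the far side of the table; this point is its centre, half-way up. Not to be moved.
- kraft_mid (a point): Roll of brown paper tape lying flat, 68 x 73 x 24 mm high, loose, a bystander at the far side of the table; this point is its centre, half-way up. Not to be moved.

How it is judged:
By the outcome, as a careful person would: the job done as asked, in the order asked, and still so for the second after the job is handed in, with the robot touching nothing.
It also fails if it takes over 112 s, if anything falls off the work surface, if the arm or the gripper's body presses on something with over 40 N, if the wrist force passes 120 N, or if a joint passes its speed limit or range.

## Working session

There is one attempt and no reset: what is moved stays moved. The work goes in short steps, Python scripts to look and compute and a tool call to move; the robot and the scene stay as the last step left them, time stands still between calls to the robot, and variables do not carry over. Pictures are saved under pics/ and viewed, on a budget of 14 in all, crops included, one or two more only if the job needs it, and the job is handed in when it is done.

Besides the shell and the picture viewer there is one more tool, called after "Call:" as a command line: name --argument value ..., lists and objects as JSON in quotes. arm_command: Moves the arm, as the interface text tells. Its arguments: {"type":"object","properties":{"rows":{"type":"array","items":{"type":"number"}},"newtons":{"type":"number"}},"required":["rows"]}

```bash
mkdir -p pics; python3 - <<'E'
from cell import manip
import cv2,numpy as np
s=manip.read_state();print(s['clock'],s['eef_pos'],s['eef_rot'],s['finger_gap'])
for n in('top','side'):
    c=manip.camera(n);cv2.imwrite(f'pics/{n}0.png',c['image']);np.savez(f'{n}0.npz',**c)
    print(n,c['fx'],c['fy'],c['cx'],c['cy'],np.round(c['pose'],3).tolist())
E
```

```text
0.0 [136.4017468  532.55598591 215.88880374] [-3.14043190e+00 -6.14786952e-05  2.89086491e+00] 94.2054897885397
top 373.9417969712878 373.9417969712878 321.45443684509235 195.16628000934563 [[-0.015, -0.993, 0.119, 520.62], [-0.999, 0.019, 0.034, -18.415], [-0.036, -0.119, -0.992, 1175.925], [0.0, 0.0, 0.0, 1.0]]
side 427.5363213745479 427.5363213745479 321.66570570195296 199.02301260106844 [[-0.981, -0.117, 0.158, 464.317], [-0.196, 0.635, -0.747, 786.627], [-0.013, -0.763, -0.646, 757.607], [0.0, 0.0, 0.0, 1.0]]
```

View pics/top0.png

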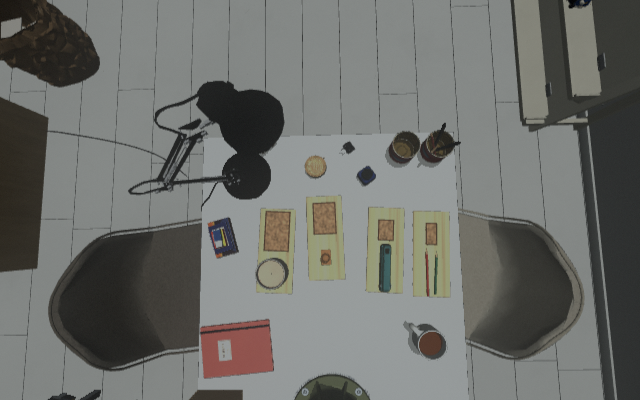

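View pics/side0.png

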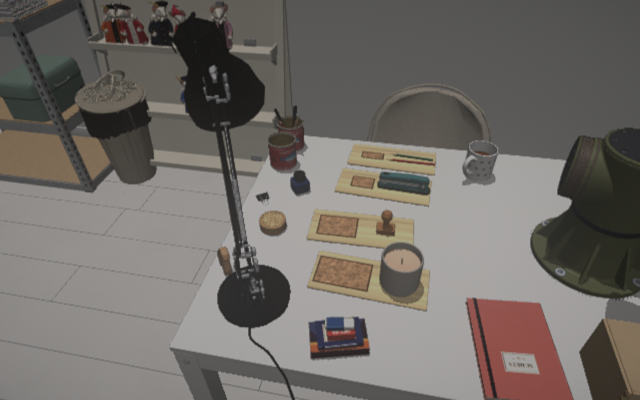

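The top view shows the pile near (222,238) and the corks at (278,230), (324,218), (386,230) and (431,233). The lamp stands at (247,175) and the arm is out of the picture at lower left. The side view has the pile at (338,335).

```bash
cat > h.py <<'E'
import numpy as np,cv2
def load(n): return dict(np.load(n+'.npz'))
def shot(n,tag):
    from cell import manip
    c=manip.camera(n);np.savez(f'{n}{tag}.npz',**c);cv2.imwrite(f'pics/{n}{tag}.png',c['image']);return c
def plane(c,uv,z):
    uv=np.atleast_2d(uv).astype(float);P=c['pose']
    d=np.c_[(uv[:,0]-c['cx'])/c['fx'],(uv[:,1]-c['cy'])/c['fy'],np.ones(len(uv))]@P[:3,:3].T
    o=P[:3,3];return (o+d*((z-o[2])/d[:,2])[:,None])[:,:2]
def proj(c,p):
    P=c['pose'];q=(np.atleast_2d(p)-P[:3,3])@P[:3,:3]
    return np.c_[c['fx']*q[:,0]/q[:,2]+c['cx'],c['fy']*q[:,1]/q[:,2]+c['cy']]
def cloud(c):
    v,u=np.mgrid[:400,:640];z=c['z_map'];P=c['pose']
    q=np.dstack([(u-c['cx'])/c['fx']*z,(v-c['cy'])/c['fy']*z,z]);w=q@P[:3,:3].T+P[:3,3];w[z==0]=np.nan;return w
def rect(xy):
    (cx,cy),(a,b),t=cv2.minAreaRect((xy).astype(np.float32))
    if a<b:a,b,t=b,a,t+90
    return np.round([cx,cy,a,b,(t+90)%180-90],1)   # long-axis angle deg
def mrect(c,m,z,amin=40):
    for k in cv2.findContours(m.astype(np.uint8),cv2.RETR_EXTERNAL,cv2.CHAIN_APPROX_NONE)[0]:
        if cv2.contourArea(k)>amin: print(np.round(k[:,0].mean(0)),rect(plane(c,k[:,0],z)))
E
python3 - <<'E'
from h import *
for n in('top','side'):
    c=load(n+'0');w=cloud(c);hsv=cv2.cvtColor(c['image'],cv2.COLOR_BGR2HSV)
    ontab=(w[...,2]>-8)&(w[...,2]<20)&(abs(w[...,1])<380)&(w[...,0]>300)&(w[...,0]<720)
    H,S,V=cv2.split(hsv)
    print(n,'cork');m=ontab&(H<16)&(S>80)&(V>50);mrect(c,m,6,100)
    print('board');m=ontab&(H<32)&(S>50);mrect(c,cv2.morphologyEx(m.astype(np.uint8),cv2.MORPH_CLOSE,np.ones((3,3))),6,800)
    # pile heights
    m=(w[...,2]>8)&(w[...,1]>230)&(w[...,1]<360)&(w[...,0]>430)&(w[...,0]<640)
    print('pile',np.nanmin(w[m],0),np.nanmax(w[m],0));mrect(c,m,23,100)
    hi=(w[...,2]>90)&(w[...,0]>300);print('high',np.nanpercentile(w[hi],[1,50,99],axis=0).round())
c=load('top0');a=cv2.resize(c['image'][205:270,190:255],None,fx=9,fy=9,interpolation=cv2.INTER_CUBIC)
c=load('side0');b=cv2.resize(c['image'][305:370,295:385],None,fx=8,fy=8,interpolation=cv2.INTER_CUBIC)
cv2.imwrite('pics/c1.png',a);cv2.imwrite('pics/c2.png',b)
E
```

```text
top cork
[277. 230.] [552.1 163.8 121.8  76.8  -2.6]
[325. 217.] [590.8  14.8  96.9  69.   -0.7]
board
[275. 239.] [528.1 171.5 184.6  97.2  -3. ]
[330. 237.] [530.4  10.4 254.7  78.9   1.9]
pile [470.72486393 284.96045605   8.08166075] [593.44590189 359.87315643  72.64283152]
[223. 238.] [533.5 330.7 112.2  72.   14.9]
high [[ 429. -334.   92.]
 [ 742.  173.  471.]
 [ 826.  441.  584.]]
side cork
[343. 273.] [550.8 160.8 123.2  76.8  -2.9]
[338. 226.] [588.5  11.5  98.   69.4   1.6]
[363. 182.] [ 549.  -179.    62.    44.9   -3.7]
board
[374. 283.] [491.  166.5 257.9 111.7  -3.2]
[362. 229.] [528.5  13.4 257.8 112.    1.6]
[382. 190.] [ 489.2 -170.5  257.7  111.7   -3.7]
[393. 159.] [ 475.1 -310.1  257.7  112.8   -2.4]
pile [471.12362055 284.74287465   8.37783556] [594.13448729 359.95713381  68.88109102]
[340. 335.] [532.8 331.2 112.6  80.2  13.2]
high [[  332. -1285.    91.]
 [  769.  -776.   192.]
 [ 2139.   429.   555.]]
```

View pics/c1.png

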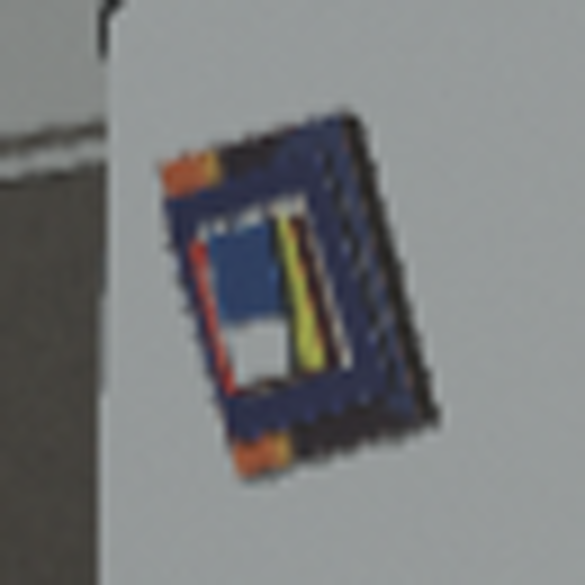

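View pics/c2.png

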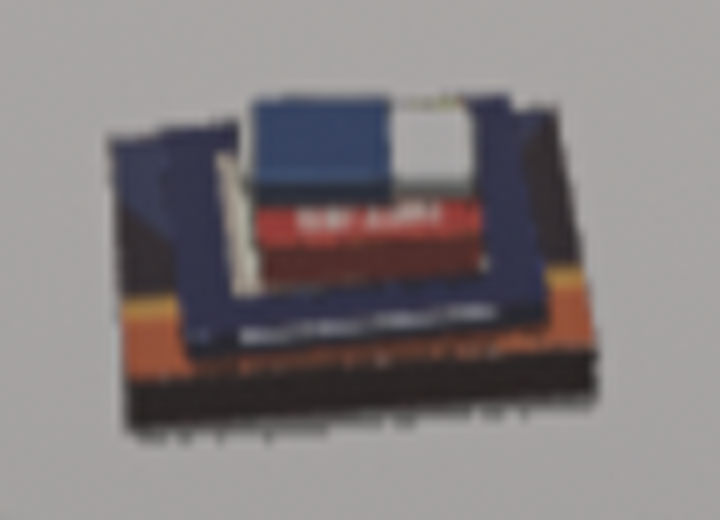

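The crops show the pile from the top down: the blue/white eraser, the red staples box, the navy tin and the orange/dark matchbox. The long axes run roughly along x, turned about 8–15°. Next I measure the corks in both views, the eraser, and the lamp as an obstacle.

```bash
python3 - <<'E'
from h import *
for n in('top','side'):
    c=load(n+'0');w=cloud(c);H,S,V=cv2.split(cv2.cvtColor(c['image'],cv2.COLOR_BGR2HSV))
    P=w[...,:2];on=(P[...,0]>500)&(P[...,0]<660)&(P[...,1]<240)&(P[...,1]>-380)&(w[...,2]<25)
    print(n,'cork');mrect(c,on&((H<15)|(H>170))&(S>60),6,80)
    for z0,zt in((60,65),(47,53),(30,35),(15,23)):
        m=(w[...,2]>z0)&(w[...,1]>270)&(w[...,1]<375)&(w[...,0]>450)&(w[...,0]<610)&(w[...,2]<90)
        print('pile>',z0,np.nanmedian(w[...,2][m]).round(1));mrect(c,m,zt,30)
    for a in range(30,620,60):
        m=(w[...,2]>a)&(w[...,2]<a+60)&(w[...,0]>430)&(w[...,0]<1000)&(w[...,1]>200)&(w[...,1]<600)
        if m.sum()>5:print('lamp z',a,m.sum(),np.nanpercentile(w[m],[1,99],axis=0).round()[:,:2].tolist())
E
```

```text
top cork
pile> 60 66.6
[218. 238.] [531.5 331.9  54.4  24.1  12.4]
pile> 47 64.4
[218. 238.] [531.6 333.1  56.1  37.4  15.1]
pile> 30 39.2
[220. 238.] [532.4 333.2  86.6  60.3  17.5]
pile> 15 36.7
[222. 238.] [533.2 331.9 111.9  71.3  15.7]
lamp z 30 808 [[437.0, 204.0], [733.0, 367.0]]
lamp z 90 111 [[433.0, 202.0], [728.0, 333.0]]
lamp z 150 87 [[676.0, 317.0], [701.0, 361.0]]
lamp z 210 143 [[646.0, 345.0], [683.0, 445.0]]
lamp z 270 294 [[638.0, 355.0], [679.0, 466.0]]
lamp z 330 288 [[649.0, 308.0], [700.0, 448.0]]
lamp z 390 285 [[696.0, 201.0], [747.0, 340.0]]
lamp z 450 517 [[709.0, 202.0], [753.0, 297.0]]
lamp z 510 384 [[725.0, 200.0], [803.0, 292.0]]
lamp z 570 162 [[730.0, 215.0], [768.0, 282.0]]
side cork
[341. 273.] [555.  160.5 113.4  76.2  -3. ]
[337. 226.] [588.4  11.5  96.9  68.3   2. ]
[363. 182.] [ 548.6 -178.8   61.2   43.3   -3.8]
pile> 60 65.8
[339. 323.] [531.3 332.1  52.7  23.6  10.8]
pile> 47 63.6
[339. 327.] [530.5 332.8  54.2  43.   12.6]
pile> 30 37.9
[338. 332.] [533.  330.6  86.5  65.4  17.4]
pile> 15 35.2
[338. 336.] [533.8 329.4 111.8  77.5  15.1]
lamp z 30 2040 [[432.0, 201.0], [816.0, 366.0]]
lamp z 90 91 [[431.0, 202.0], [707.0, 348.0]]
lamp z 150 67 [[677.0, 323.0], [694.0, 383.0]]
lamp z 210 244 [[646.0, 353.0], [682.0, 443.0]]
lamp z 270 726 [[638.0, 357.0], [683.0, 467.0]]
lamp z 330 855 [[651.0, 204.0], [799.0, 442.0]]
lamp z 390 1681 [[698.0, 200.0], [808.0, 339.0]]
lamp z 450 1434 [[710.0, 200.0], [795.0, 296.0]]
lamp z 510 1335 [[726.0, 200.0], [810.0, 292.0]]
lamp z 570 96 [[731.0, 232.0], [754.0, 282.0]]
```

```bash
python3 - <<'E'
from h import *
for n in('top','side'):
    c=load(n+'0');I=cv2.cvtColor(c['image'],cv2.COLOR_BGR2HSV)
    print(n)
    for nm,p in dict(candle=(551,161.5),stamp=(589,13),stapler=(549,-179),pencil=(535,-317.5)).items():
        u,v=proj(c,[*p,6])[0];r=28 if nm in('candle','stamp') else 20
        x0,y0=int(u-r),int(v-r);roi=c['image'][y0:y0+2*r,x0:x0+2*r]
        up=cv2.resize(roi,None,fx=4,fy=4,interpolation=cv2.INTER_CUBIC)
        lab=cv2.cvtColor(up,cv2.COLOR_BGR2LAB)
        a=lab[...,1].astype(int)
        cen=np.median(a[4*r-12:4*r+12,4*r-12:4*r+12]);yel=np.percentile(lab[...,2],50)
        # board median: sample just outside the cork along +x side
        m=(a>(cen+128)/2).astype(np.uint8); m=cv2.morphologyEx(cv2.morphologyEx(m,cv2.MORPH_CLOSE,np.ones((7,7))),cv2.MORPH_OPEN,np.ones((13,13)))
        ks=cv2.findContours(m,cv2.RETR_EXTERNAL,cv2.CHAIN_APPROX_NONE)[0]
        k=max(ks,key=cv2.contourArea)[:,0];uv=(k+.5)/4-.5+[x0,y0]
        print(nm,cen,rect(plane(c,uv,6)))
E
```

```text
top
candle 134.0 [551.9 163.8 121.1  77.3  -3.1]
stamp 134.0 [589.8  14.5  95.8  70.6   0.7]
stapler 134.0 [ 550.1 -175.4   60.3   45.6   -1.9]
pencil 134.0 [ 536.6 -314.    63.3   30.6   -2.7]
side
candle 137.0 [550.7 160.6 124.2  78.   -2.9]
stamp 137.0 [588.6  11.1  97.8  70.4   2.2]
stapler 136.0 [ 549.  -179.4   61.5   46.1   -3.2]
pencil 136.0 [ 535.2 -318.5   64.7   32.    -0.8]
```

Call:
arm_command --rows '[55,-40,10,5,94,55,-40,0,5,94,55,-40,0,5,94,55,-30,0,5,94,55,-25,0,5,94]' --newtons 15

```text
clock: 0.72
eef_pos: [399.0, 366.5, 225.6]
eef_rot: [3.142, 0.0, -2.953]
wrist_force: [0.1, 0.7, 0.7]
finger_gap: 94.1
```

Call:
arm_command --rows '[40,-10,-20,0,94,40,-10,-20,1,94,40,-6,-20,0,70,0,0,-20,0,60,0,0,0,0,50]'

```text
clock: 1.35
eef_pos: [516.9, 341.4, 143.7]
eef_rot: [-3.14, -0.004, -2.939]
wrist_force: [0.4, 0.5, 0.7]
finger_gap: 67.6
```

Call:
arm_command --rows '[7,-5,-30,0,46,7.5,-4.4,-18,0,46,0,0,0,0,46]'

```text
clock: 1.72
eef_pos: [531.8, 332.2, 96.9]
eef_rot: [-3.141, -0.002, -2.939]
wrist_force: [0.8, 0.9, -0.2]
finger_gap: 46.7
```

Call:
arm_command --rows '[0,0,-20,0,46,-0.4,-0.2,-10.5,0,46,0,0,0,0,46,0,0,0,0,15,0,0,0,0,15]'

```text
clock: 2.35
eef_pos: [531.8, 332.5, 67.6]
eef_rot: [3.141, 0.001, -2.939]
wrist_force: [-0.2, -0.0, 0.1]
finger_gap: 29.6
```

Call:
arm_command --rows '[0,0,0,0,15,0,0,0,0,15]'

```text
clock: 2.6
eef_pos: [531.7, 332.4, 67.4]
eef_rot: [3.141, 0.001, -2.939]
wrist_force: [-0.8, -0.4, 2.7]
finger_gap: 21.0
```

Call:
arm_command --rows '[0,0,40,0,15,0,-10,50,0,15,0,-50,0,-2,15,0,-58,0,-2,15,0,-58,0,-2,15]'

```text
clock: 3.22
eef_pos: [531.3, 154.8, 157.2]
eef_rot: [-3.142, 0.0, -3.044]
wrist_force: [1.2, -0.0, -0.2]
finger_gap: 20.8
```

Call:
arm_command --rows '[0,-58,0,-2,15,0,-58,0,-2,15,0,-58,0,-2,15,0,-58,0,-2,15,0,-58,0,0,15]'

```text
clock: 3.85
eef_pos: [531.3, -135.6, 157.3]
eef_rot: [-3.142, 0.0, 3.1]
wrist_force: [0.4, 0.4, 0.2]
finger_gap: 20.8
```

Call:
arm_command --rows '[0,-58,0,0,15,0,-58,0,0,15,4,-40,-30,0,15,0,-20,-40,0,15,0,0,0,0,15]'

```text
clock: 4.47
eef_pos: [534.0, -309.7, 84.2]
eef_rot: [3.139, -0.005, 3.099]
wrist_force: [0.6, 0.5, 0.2]
finger_gap: 20.8
```

Call:
arm_command --rows '[1.9,-6.6,-30,0,15,0,0,-22,0,15,0,0,0,0,15]'

```text
clock: 4.85
eef_pos: [537.6, -315.1, 35.5]
eef_rot: [3.141, -0.001, 3.101]
wrist_force: [0.1, -0.2, 0.3]
finger_gap: 20.7
```

Call:
arm_command --rows '[-1.7,-1.2,-9,0,15,0,0,-5,0,15,0,0,0,0,15]'

```text
clock: 5.22
eef_pos: [535.8, -317.3, 21.2]
eef_rot: [3.142, -0.0, 3.1]
wrist_force: [0.2, 0.4, 0.5]
finger_gap: 21.0
```

Call:
arm_command --rows '[0,0.8,-0.8,0,15,0,0,0,0,15,0,0,0,0,40,0,0,0,0,40,0,0,30,0,40]'

```text
clock: 5.85
eef_pos: [534.8, -316.0, 48.6]
eef_rot: [3.139, -0.003, 3.1]
wrist_force: [-1.0, -0.6, 0.9]
finger_gap: 39.8
```

Call:
arm_command --rows '[0,30,55,0,60,0,58,40,2,60,0,58,0,2,60,0,58,0,2,60,0,58,0,2,60]'

```text
clock: 6.48
eef_pos: [535.5, -59.5, 140.9]
eef_rot: [-3.141, 0.001, -3.042]
wrist_force: [0.8, 1.1, -0.9]
finger_gap: 60.3
```

Call:
arm_command --rows '[0,58,0,2,60,0,58,0,2,60,0,58,0,2,60,0,58,0,2,60,0,0,0,0,60]'

```text
clock: 7.1
eef_pos: [535.3, 174.0, 140.6]
eef_rot: [3.141, 0.0, -2.899]
wrist_force: [-0.7, -1.1, -0.3]
finger_gap: 60.1
```

```bash
cat > m.py <<'E'
from h import *
import sys
# usage: tag ; measures pile layers and placed-object tops by depth
def pile(c,z0,zt,box=(450,610,270,375)):
    w=cloud(c);m=(w[...,2]>z0)&(w[...,2]<zt+12)&(w[...,0]>box[0])&(w[...,0]<box[1])&(w[...,1]>box[2])&(w[...,1]<box[3])
    print('z>',z0,np.nanmedian(w[...,2][m]).round(1));mrect(c,m,zt,30)
def crop(n,c,p,r,f,tag):
    u,v=proj(c,p)[0].astype(int);a=c['image'][max(v-r,0):v+r,max(u-r,0):u+r]
    return cv2.resize(a,None,fx=f,fy=f,interpolation=cv2.INTER_CUBIC)
E
python3 - <<'E'
from m import *
out=[]
for n in('top','side'):
    c=shot(n,'1');print(n)
    print('eraser');pile(c,12,18,(490,580,-350,-280))
    for z0,zt in((47,53),(30,35),(15,23)):pile(c,z0,zt)
    out.append(crop(n,c,[536,-316,12],24,8,1));out.append(crop(n,c,[532,332,40],24,8,1))
cv2.imwrite('pics/v1.png',np.vstack([np.hstack(out[:2]),np.hstack(out[2:])])[::1,::1][:800])
cv2.imwrite('pics/v1.png',cv2.resize(cv2.imread('pics/v1.png'),(600,600)))
E
```

```text
top
eraser
z> 12 17.7
[432. 233.] [ 535.5 -314.4   52.2   24.2   -2.8]
z> 47 nan
z> 30 37.9
z> 15 23.2
[217. 222.] [581.9 345.3  69.7  14.7 -70.1]
side
eraser
z> 12 14.0
z> 47 53.9
[340. 328.] [529.7 333.   52.1  40.8  15.5]
z> 30 35.6
[339. 335.] [532.5 331.8  86.6  60.   17.6]
z> 15 23.5
[336. 338.] [533.3 331.4 111.8  73.1  15.1]
  return np.nanmean(a, axis, out=out, keepdims=keepdims)
```

View pics/v1.png

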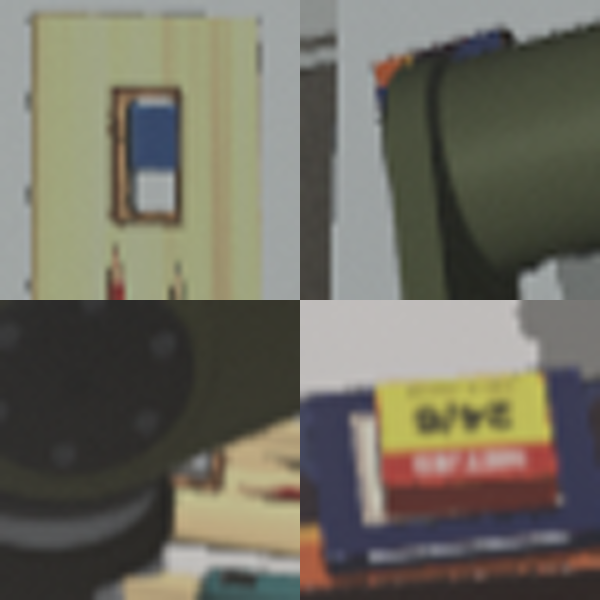

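The eraser sits inside its cork with margins all round. In the top camera it measures (535.5,-314.4) against the cork's (536.6,-314.0), so it is within about 1 mm. Next, the staples box, lying at about 15.3°.

Call:
arm_command --rows '[-2,55,0,1.4,64,-2,55,0,0,64,-1,48,-25,0,62,0,0,-20,0,62,0,0,0,0,62]'

```text
clock: 7.82
eef_pos: [530.6, 327.3, 94.2]
eef_rot: [-3.141, -0.003, -2.88]
wrist_force: [0.1, -0.8, 0.6]
finger_gap: 61.8
```

Call:
arm_command --rows '[-0.5,4.9,-26,0,62,0,0,-19,0,62,0,0,0,0,62]'

```text
clock: 8.2
eef_pos: [530.2, 332.5, 49.8]
eef_rot: [-3.141, -0.002, -2.88]
wrist_force: [0.0, -0.7, 0.1]
finger_gap: 62.2
```

Call:
arm_command --rows '[0,0,-1,0,30,0,0,0,0,30,0,0,0,0,30,0,0,0,0,30,0,0,0,0,30]'

```text
clock: 8.82
eef_pos: [530.5, 333.7, 50.2]
eef_rot: [3.142, 0.001, -2.879]
wrist_force: [-0.9, -2.2, 6.2]
finger_gap: 36.2
```

Call:
arm_command --rows '[0,0,30,0,30,0,-10,50,0,30,0,-50,30,-2,30,0,-58,0,-3,30,0,-58,0,-3,30]'

```text
clock: 9.45
eef_pos: [530.0, 156.1, 159.8]
eef_rot: [3.141, 0.001, -3.02]
wrist_force: [0.6, 0.0, -1.0]
finger_gap: 36.1
```

Call:
arm_command --rows '[0,-58,0,-3,30,0,-58,0,-3,30,0,-58,0,-3,30,0,-58,0,-2,30,0,-50,0,0,30]'

```text
clock: 10.07
eef_pos: [529.9, -126.3, 159.6]
eef_rot: [3.141, -0.0, 3.071]
wrist_force: [0.9, -0.6, 0.6]
finger_gap: 35.8
```

Call:
arm_command --rows '[10,-25,-30,0.4,30,9.6,-26,-40,0,30,0,0,-40,0,30,0,0,0,0,30]'

```text
clock: 10.58
eef_pos: [548.2, -174.9, 47.0]
eef_rot: [3.14, -0.005, 3.079]
wrist_force: [-0.2, 0.0, 0.4]
finger_gap: 36.1
```

```bash
python3 - <<'E'
from m import *
for n in('top','side'):
    c=shot(n,'2');print(n)
    print('held');pile(c,30,50,(490,610,-230,-130))
    for z0,zt in((30,35),(15,23)):pile(c,z0,zt)
E
```

```text
top
held
z> 30 nan
z> 30 36.4
[220. 238.] [532.4 333.3  86.6  60.   17.5]
z> 15 25.6
[224. 238.] [533.7 330.5 111.9  68.2  15.3]
side
held
z> 30 51.6
[363. 171.] [ 547.9 -175.2   71.7   54.    87.7]
z> 30 35.5
[338. 333.] [532.6 331.8  86.5  60.2  17.4]
z> 15 24.3
[338. 338.] [533.4 330.8 111.9  75.8  15.9]
  return np.nanmean(a, axis, out=out, keepdims=keepdims)
```

Call:
arm_command --rows '[1.3,-2.5,-15,0,30,0,0,-9.5,0,30,0,0,0,0,30]'

```text
clock: 11.05
eef_pos: [550.8, -177.7, 24.4]
eef_rot: [3.141, -0.001, 3.079]
wrist_force: [0.4, 1.0, -0.3]
finger_gap: 35.9
```

Call:
arm_command --rows '[-1.2,0.3,-2.5,0,30,0,0,-0.8,0,30,0,0,0,0,30]'

```text
clock: 11.42
eef_pos: [550.0, -177.6, 21.9]
eef_rot: [-3.142, 0.0, 3.079]
wrist_force: [0.5, 0.4, -0.4]
finger_gap: 35.8
```

Call:
arm_command --rows '[0,0,-0.7,0,30,0,0,0,0,56,0,0,0,0,56,0,0,0,0,56,0,0,30,0,56]'

```text
clock: 12.05
eef_pos: [548.8, -177.2, 49.7]
eef_rot: [3.14, -0.004, 3.079]
wrist_force: [0.5, -0.2, 1.0]
finger_gap: 56.1
```

Call:
arm_command --rows '[0,0,55,0,80,0,58,50,3,80,0,58,0,3,80,0,58,0,3,80,0,0,0,3,80]'

```text
clock: 12.68
eef_pos: [549.8, -10.9, 147.2]
eef_rot: [3.141, 0.0, -2.989]
wrist_force: [0.1, -0.9, 0.3]
finger_gap: 79.7
```

```bash
python3 - <<'E'
from m import *
out=[]
for n in('top','side'):
    c=shot(n,'3');print(n)
    print('staples');pile(c,15,24,(500,600,-225,-130));print('eraser');pile(c,12,18,(490,580,-350,-280))
    out.append(crop(n,c,[549,-178,15],25,10,1))
cv2.imwrite('pics/v2.png',cv2.resize(np.hstack(out),(800,400)))
E
```

```text
top
staples
z> 15 23.8
[387. 230.] [ 548.2 -175.9   49.2   33.5   -1.9]
eraser
z> 12 17.5
[432. 234.] [ 535.5 -314.3   52.3   24.2   -2.9]
side
staples
z> 15 22.5
[367. 179.] [ 535.4 -170.4   46.2   28.3  -82.8]
eraser
z> 12 15.9
```

View pics/v2.png

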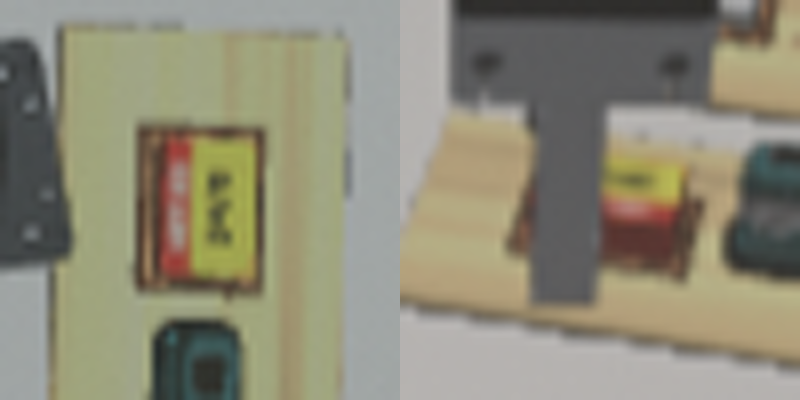

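The staples box lies on its cork with even margins (left picture, box at (200,210)). Next, the tin.

Call:
arm_command --rows '[-3,58,0,4,84,-3,58,0,4,84,-3,58,0,0.8,84,-3,58,0,0,84,-3,58,0,0,84]'

```text
clock: 13.4
eef_pos: [535.1, 276.9, 147.0]
eef_rot: [-3.142, 0.0, -2.844]
wrist_force: [0.4, -0.4, -0.1]
finger_gap: 83.9
```

Call:
arm_command --rows '[-2,45,-20,0,84,0,0,-30,0,84,0,0,-20,0,84,0,0,0,0,84]'

```text
clock: 13.9
eef_pos: [532.8, 319.7, 75.7]
eef_rot: [-3.141, -0.002, -2.843]
wrist_force: [0.1, 0.1, 0.7]
finger_gap: 84.0
```

Call:
arm_command --rows '[-0.3,13.1,0,0.4,84,0,0,-22,0,84,0,0,-15.5,0,84,0,0,0,0,84]'

```text
clock: 14.4
eef_pos: [532.4, 333.8, 38.8]
eef_rot: [-3.141, -0.001, -2.834]
wrist_force: [-1.2, -0.2, 0.1]
finger_gap: 84.3
```

Call:
arm_command --rows '[0,-0.8,-1.8,0,84,0,0,0,0,55,0,0,0,0,55,0,0,0,0,55,0,0,0,0,55]' --newtons 20

```text
clock: 15.02
eef_pos: [532.8, 333.1, 37.8]
eef_rot: [-3.142, 0.0, -2.834]
wrist_force: [-0.4, -0.9, 2.5]
finger_gap: 56.7
```

Call:
arm_command --rows '[0,0,20,0,55,0,0,50,0,55,5,-50,30,-3,55,10,-58,0,-3,55,10,-58,0,-3,55]'

```text
clock: 15.65
eef_pos: [557.9, 165.6, 139.5]
eef_rot: [3.141, 0.002, -2.992]
wrist_force: [1.7, -0.2, -1.0]
finger_gap: 56.5
```

Call:
arm_command --rows '[10,-58,0,-3,55,10,-50,0,-3,55,10,-46,-30,-1,55,0,0,-40,0,55,0,0,0,0,55]'

```text
clock: 16.27
eef_pos: [586.5, 12.8, 66.4]
eef_rot: [3.141, -0.004, -3.114]
wrist_force: [0.2, 0.5, 0.3]
finger_gap: 56.6
```

```bash
python3 - <<'E'
from m import *
for n in('top','side'):
    c=shot(n,'4');print(n);pile(c,15,23)
E
```

```text
top
z> 15 24.1
[222. 238.] [533.6 330.7 111.9  67.8  15.3]
side
z> 15 22.7
[338. 336.] [533.  332.4 111.8  70.9  15.5]
```

Call:
arm_command --rows '[2.5,0,-20,0,55,0.2,0,-20,0,55,0,0,0,0,55]'

```text
clock: 16.75
eef_pos: [589.3, 13.3, 25.6]
eef_rot: [3.141, -0.003, -3.113]
wrist_force: [-0.6, -0.4, -0.4]
finger_gap: 56.5
```

Call:
arm_command --rows '[0,-0.3,-3.5,0,55,0,0,-0.5,0,55,0,0,0,0,55]'

```text
clock: 17.12
eef_pos: [590.5, 12.7, 23.9]
eef_rot: [-3.142, 0.001, -3.113]
wrist_force: [0.2, -0.1, -0.3]
finger_gap: 56.6
```

Call:
arm_command --rows '[-0.8,0,-1.8,0,55,0,0,0,0,55]'

```text
clock: 17.38
eef_pos: [589.5, 12.8, 21.8]
eef_rot: [-3.142, -0.0, -3.113]
wrist_force: [-0.0, -0.5, 0.7]
finger_gap: 56.8
```

Call:
arm_command --rows '[0,0,-0.8,0,55,0,0,0,0,80,0,0,0,0,80,0,0,0,0,80,0,0,30,0,80]'

```text
clock: 18.0
eef_pos: [588.4, 12.8, 49.5]
eef_rot: [3.141, -0.004, -3.113]
wrist_force: [0.1, -0.2, 0.4]
finger_gap: 79.7
```

Call:
arm_command --rows '[0,0,55,0,90,0,-40,40,0,90,0,-58,0,0,90,0,-58,0,0,90,0,0,0,0,90]'

```text
clock: 18.62
eef_pos: [589.1, -146.6, 145.9]
eef_rot: [-3.141, -0.0, -3.117]
wrist_force: [0.4, 0.1, -0.1]
finger_gap: 90.0
```

```bash
python3 - <<'E'
from m import *
out=[]
for n in('top','side'):
    c=shot(n,'5');print(n)
    print('tin');pile(c,12,18,(530,650,-40,65));print('mb');pile(c,15,23)
    out.append(crop(n,c,[590,13,15],32,8,1))
cv2.imwrite('pics/v3.png',cv2.resize(np.hstack(out),(800,400)))
E
```

```text
top
tin
z> 12 18.3
[324. 218.] [588.6  13.   86.7  58.7  -0.7]
mb
z> 15 23.9
[222. 238.] [533.8 330.3 111.9  68.8  15.3]
side
tin
z> 12 17.2
[337. 223.] [588.7  15.8  86.2  63.4   1.7]
mb
z> 15 22.7
[338. 337.] [533.  332.3 111.8  70.8  15.5]
```

View pics/v3.png

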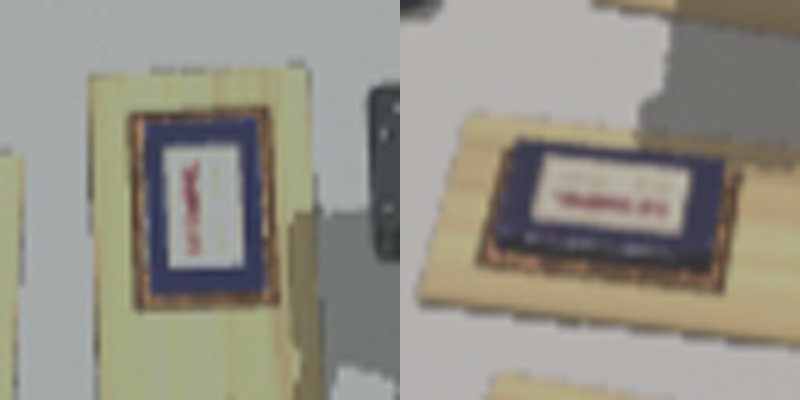

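```bash
cat > q.py <<'E'
from h import *
def sub(c,p,r,fn,z,op=9):
    u,v=proj(c,[*p,z])[0];x0,y0=int(u-r),int(v-r)
    up=cv2.resize(c['image'][y0:y0+2*r,x0:x0+2*r],None,fx=4,fy=4,interpolation=cv2.INTER_CUBIC)
    m=fn(cv2.cvtColor(up,cv2.COLOR_BGR2LAB).astype(int)).astype(np.uint8)
    m=cv2.morphologyEx(cv2.morphologyEx(m,cv2.MORPH_CLOSE,np.ones((9,9))),cv2.MORPH_OPEN,np.ones((op,op)))
    k=max(cv2.findContours(m,cv2.RETR_EXTERNAL,cv2.CHAIN_APPROX_NONE)[0],key=cv2.contourArea)[:,0]
    return rect(plane(c,(k+.5)/4-.5+[x0,y0],z))
E
python3 - <<'E'
from q import *
c=load('top5');s=load('side5')
for n,c in(('top',c),('side',s)):
    print(n,'tin blue',sub(c,(589,13),32,lambda L:L[...,2]<124,18))
    for t in(100,120):print('cork outer',sub(c,(589,13),24,lambda L:(L[...,0]<t),6))
E
```

```text
top tin blue [589.8  13.9  85.9  57.    1.3]
cork outer [589.9  14.8  96.2  70.5   1.2]
cork outer [590.1   4.5  99.3  92.7   1.4]
side tin blue [588.6  14.6  86.5  58.3   3.1]
cork outer [588.8   6.4  97.8  78.1   1.4]
cork outer [586.9  -0.6 104.2  95.9   1.9]
```

The tin is within about 1 mm of the cork centre in the top camera and lined up. Last, the matchbox.

Call:
arm_command --rows '[-6,58,0,3,94,-6,58,0,3,94,-6,58,0,3,94,-6,58,0,3,94,-6,58,0,1.9,94]'

```text
clock: 19.35
eef_pos: [558.5, 150.2, 146.2]
eef_rot: [3.141, 0.0, -2.867]
wrist_force: [0.7, -0.0, -1.5]
finger_gap: 93.8
```

Call:
arm_command --rows '[-6,58,0,0,94,-6,58,0,0,94,-6,58,0,0,94,-6,14,-40,0,94,0,0,0,0,94]'

```text
clock: 19.98
eef_pos: [532.9, 336.1, 103.4]
eef_rot: [-3.14, -0.005, -2.867]
wrist_force: [-0.1, 0.4, 0.1]
finger_gap: 93.6
```

Call:
arm_command --rows '[0.6,-5,-40,-0.4,94,0,0,-30,0,94,0,0,0,0,94]'

```text
clock: 20.35
eef_pos: [535.7, 329.0, 35.6]
eef_rot: [-3.141, -0.002, -2.878]
wrist_force: [-0.7, 0.5, -0.0]
finger_gap: 93.7
```

Call:
arm_command --rows '[-2,1.8,-12,0,94,0,0,-7,0,94,0,0,0,0,94]'

```text
clock: 20.72
eef_pos: [534.1, 331.6, 17.0]
eef_rot: [-3.142, -0.0, -2.877]
wrist_force: [0.7, -0.7, 0.3]
finger_gap: 94.1
```

Call:
arm_command --rows '[-0.5,-0.3,-1,0,94,0,0,0,0,62,0,0,0,0,62,0,0,0,0,62,0,0,0,0,62]'

```text
clock: 21.35
eef_pos: [533.7, 331.3, 16.1]
eef_rot: [3.142, 0.0, -2.878]
wrist_force: [-1.1, 0.3, 1.1]
finger_gap: 67.2
```

Call:
arm_command --rows '[0,0,20,0,62,0,0,40,0,62,5,-40,20,-5,62,5,-55,0,-5,62,5,-50,0,-5,62]'

```text
clock: 21.98
eef_pos: [548.9, 184.8, 97.7]
eef_rot: [3.141, 0.002, 3.141]
wrist_force: [1.1, 0.2, -1.5]
finger_gap: 66.9
```

Call:
arm_command --rows '[2,-20,-20,-3.2,62,0,0,-20,0,62,0,0,0,0,62]'

```text
clock: 22.35
eef_pos: [550.3, 166.0, 56.0]
eef_rot: [-3.141, -0.001, 3.088]
wrist_force: [-0.2, -0.1, -0.5]
finger_gap: 67.1
```

Call:
arm_command --rows '[1.2,-3.7,-18,0,62,0,0,-12,0,62,0,0,0,0,62]'

```text
clock: 22.72
eef_pos: [551.3, 162.6, 25.0]
eef_rot: [-3.141, -0.002, 3.088]
wrist_force: [0.1, -0.2, -1.3]
finger_gap: 67.4
```

Call:
arm_command --rows '[0,-0.3,-2.5,0,62,0,0,0,0,62]'

```text
clock: 22.98
eef_pos: [552.0, 162.3, 23.7]
eef_rot: [3.142, 0.0, 3.088]
wrist_force: [0.6, -0.1, -1.0]
finger_gap: 66.9
```

Call:
arm_command --rows '[-0.3,0,-1.2,0,62,0,0,-0.5,0,62,0,0,0,0,94,0,0,0,0,94,0,0,0,0,94]'

```text
clock: 23.6
eef_pos: [551.6, 162.3, 21.8]
eef_rot: [3.142, 0.0, 3.088]
wrist_force: [-0.4, -0.3, -0.3]
finger_gap: 91.8
```

Call:
arm_command --rows '[0,0,30,0,94,0,0,55,0,94,0,0,55,0,94,-50,30,50,0,94,-50,50,0,0,94]'

```text
clock: 24.22
eef_pos: [466.9, 231.2, 205.6]
eef_rot: [3.139, 0.005, 3.086]
wrist_force: [0.6, 0.6, -0.7]
finger_gap: 93.9
```

Call:
arm_command --rows '[-55,50,0,3,94,-55,50,0,5,94,-45,55,0,5,94,-40,55,0,5,94,0,0,0,0,94]'

```text
clock: 24.85
eef_pos: [295.4, 416.2, 202.4]
eef_rot: [3.141, -0.0, -2.875]
wrist_force: [-0.2, -0.5, 0.3]
finger_gap: 94.2
```

```bash
python3 - <<'E'
from q import *
from m import pile
for n in('top','side'):
    c=shot(n,'6');print(n)
    for b,zt in(((480,620,110,215),29),((530,650,-40,65),18),((500,600,-225,-130),24),((490,580,-350,-280),18)):pile(c,zt-5,zt,b)
c=load('top6');s=load('side6')
a=c['image'][190:275,250:460];b=s['image'][140:310,300:450]
cv2.imwrite('pics/v4.png',np.vstack([cv2.resize(a,(800,324),interpolation=3)]))
cv2.imwrite('pics/v5.png',cv2.resize(b,(530,600),interpolation=3))
E
```

```text
top
z> 24 30.0
[276. 231.] [550.9 162.9 111.3  66.6  -2.5]
z> 13 18.4
[324. 218.] [588.6  13.   86.7  58.7  -0.7]
z> 19 23.6
[386. 230.] [ 548.2 -175.9   49.2   33.5   -1.9]
z> 13 18.0
[432. 234.] [ 535.5 -315.9   52.2   21.2   -2.8]
side
z> 24 28.6
[343. 267.] [551.3 163.7 111.3  70.5  -2.6]
z> 13 17.2
[337. 223.] [588.7  15.   86.2  61.7   1.7]
z> 19 22.9
[363. 178.] [ 548.6 -174.5   51.4   41.3   -3.3]
z> 13 16.3
[372. 153.] [ 535.1 -312.2   52.5   29.9    2.9]
```

View pics/v4.png

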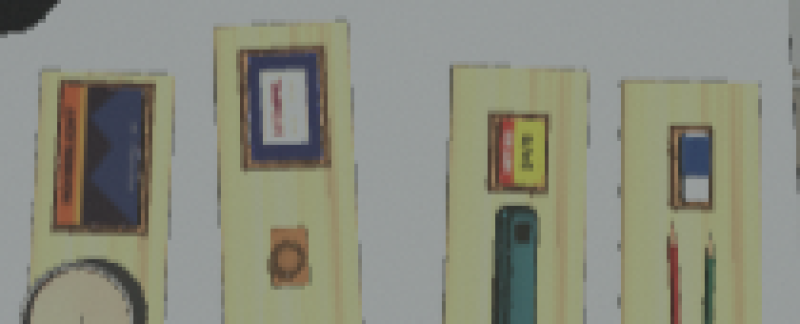

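View pics/v5.png

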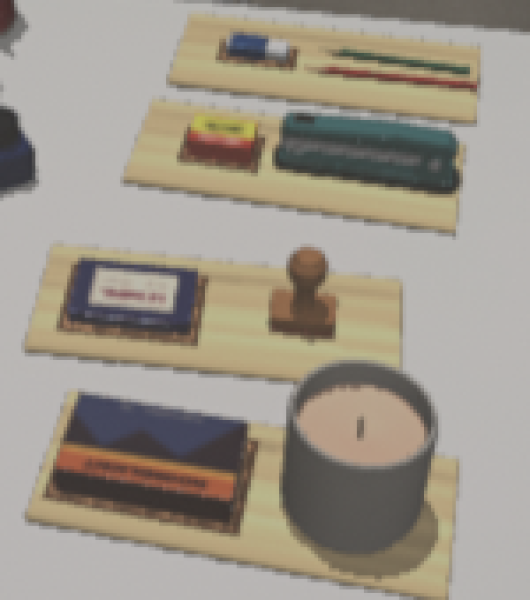

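In the final views all four items sit top side up on their corks, lined up with the outlines, and the arm is clear of everything. I'm handing in.

```bash
python3 -c "
from cell import manip
print(manip.sign_off(), manip.read_state()['clock'])"
```

```text
the job is handed in; nothing more can be done
the job is handed in; nothing more can be done
```

The job is done and handed in at about 25 s of the 112 s allowed. I took the pile apart from the top and put each item on its cork: eraser with the pencils, staples with the stapler, tin with the hand stamp, then matchbox with the candle.

**Final checks:**
- **Top camera:** the items' depth outlines lie 0.5–2 mm from the cork centres. The staples box is furthest, about 1.9 mm along the board. A colour check of the tin put it about 1 mm nearer the centre than its depth outline, so the real offsets are probably about 1 mm.
- **Pictures:** all four lie top side up and lined up with their outlines, with margins on every side I could see. The arm was clear of everything.
- **Bystanders:** the arm never went near the ink bottle or the tape roll. I did not measure them again at the end.

**Disagreements:**
- **Between the cameras:** they differed by 3–4.5 mm in y on where the corks are, so I aimed at the average of the two.
- **Side camera, at the end:** it reads the items up to about 6 mm further in y than their corks, worst for the eraser. I put that down to it seeing the items' near side faces, and went by the top camera.
- **Outline angles:** for the small items they scattered by a few degrees (eraser -2.8° and +2.9°), so I set the angles from the board edges.

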